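# Dry-fit a screw-jack stand on the welding turntable

## Task

Stack the four cut parts of a small jack stand on the welding turntable, ready for tacking, one part at a time from the bottom up: the long base plate flat and centred on the turntable, the pipe standing upright in the middle of it, the square cap plate centred on the pipe with its edges square to those of the base plate, and last the hexagon nut lying flat, centred over the hole in the cap plate, so that the spindle can pass down through them. Let go of everything and leave the paper cup, the tape measure and the C-clamp where they are.

Things in the scene. Friction and masses are not known exactly. Their poses are not given: they have to be found in the camera images.
- base_plate_mid (a point): base plate, the one oblong part: dark flat steel bar 110 x 60 x 10 mm with a 14 mm bolt hole near each end (40 mm from the middle), about 0.49 kg, lying flat. The point is its centre, half-way up its thickness (5 mm above its underside); x runs along the 110 mm, y along the 60 mm, z up
- pipe_mid (a point): short piece of round steel pipe standing on its end, 42.4 mm outside diameter, 4 mm wall, 60 mm tall, open at both ends, about 0.23 kg. The point is on its axis, half-way up (30 mm above its lower end); z is its axis, up
- cap_plate_mid (a point): cap plate, the square one: dark steel 60 x 60 x 8 mm with one 26 mm hole in the middle, about 0.19 kg, lying flat. The point is its centre, half-way up its thickness (4 mm above its underside); x and y are parallel to its edges, z up
- nut_mid (a point): large hexagon nut lying flat, 36 mm across flats, 41 mm across corners, 22 mm high, 22 mm bore, about 0.11 kg. The point is its centre, half-way up (11 mm above its underside); x points square to one of its flats (so flats face x and each 60 degrees from it), z up along the bore
- turntable_face (a point): welding turntable fixed to the bench: round steel faceplate 180 mm across, 18 mm thick, with concentric grooves, on a blue foot (156 mm across); it does not turn. The point is the centre of its flat top face, 75 mm above the bench top; z up
- board: plywood board 310 x 290 x 12 mm lying fixed on the bench, on which the four parts lie at the start. Origin at the centre of its underside, on the bench top; x along the 310 mm, z up; parts lie on it 12 mm above the bench top
- cup_mid (a point): paper cup standing beyond the turntable, 76 mm across the rim, 85 mm tall; not to be disturbed. The point is on its axis, half-way up
- tape_mid (a point): yellow tape measure lying on the robot's side of the turntable, about 66 x 64 x 36 mm, its hook end reaching 15 mm farther along x; not to be disturbed. The point is the centre of the case, 18 mm above its underside
- clamp: C-clamp of steel with a red handle lying flat at the far side of the bench, about 260 x 110 mm, 22 mm high; not to be disturbed. Origin inside the C at bench height; x runs along the frame towards the red handle, whose end is 183 mm from the origin
Mind the look-alikes: they are no part of the job. What is shaped like the part that bears base_plate_mid but turquoise is not meant. Leave any red look-alike of the part that bears cap_plate_mid alone.

How it is judged:
By the outcome, as a careful person would: the job done as asked, in the order asked, and still so for the second after the job is handed in, with the robot touching nothing.
It also fails if it takes over 104 s, if anything falls off the work surface, if the arm or the gripper's body presses on something with over 40 N, if the wrist force passes 120 N, or if a joint passes its speed limit or range.

## Robot

A 6-joint arm with a two-finger parallel gripper is mounted at the origin on the work surface. World frame = base frame: x ahead of the robot, y to its left, z up, the work surface at z = 0. Lengths are in m, angles in rad, forces in N, time in s.
With the tool pointing down it reaches from about 0.325 to 0.85 m from the base axis. Payload 15.5 kg.
Tool frame: the origin (TCP) lies between the finger pads; the fingertips stand 22 mm ahead of it and the grasp point (between the pads) lies 3 mm ahead of it (manip.nose_length is the distance from the TCP to the fingertips, in m); z points along the fingers, y is the line along which they close (so a half turn about z gives the same grasp; the last joint's range is limited). The gripper opens to 91 mm and grips with 3 to 60 N. Pads are 32 mm wide; open, the fingers measure 118 mm over their backs; the gripper's body (76 mm by 178 mm) begins 60 mm behind the grasp point.
Start: joints at [1.052, 0.494, 1.345, -0, 1.302, -0.096], TCP at [0.256, 0.57, 0.236] pointing down, gripper open.
Joint ranges: [-2.91, 2.91], [-0.82, 2.16], [0.22, 2.67], [-1.22, 4.37], [0.12, 2.79], [-3.08, 3.08]. Speed limits (rad/s): [1.89, 1.89, 2.57, 3.01, 3.01, 3.01].

## Interface

Orientations are given as [roll, pitch, yaw] about the fixed x, y, z axes, in that order (R = Rz(yaw) Ry(pitch) Rx(roll)).
In Python, from cell import manip gives the robot as it stands.
- The arm moves only by the tool servo_tool, never from a script. Its argument "motion" is a list of rows, each a list of 5 numbers: the shift along the tool's x, y, z in m, then the turn about the tool's z in degrees, then the opening, from 0 (shut) to 1 (fully open). In form: [[x, y, z, turn, grip], ...]. A call has 1 to 12 rows; each row shifts and turns the commanded pose from where the row before left it, along the tool's axes as they then stand; what a row does not reach is not made up. A row lasts 1/10 s, in which the tool goes at most 50 mm and 8.59 degrees, less where a joint would pass 70% of its speed; a pose out of reach is approached as far as the arm can. A call with a gripper value outside its range is refused whole. The fingers move at their own pace and stop on an object; the grip force is fixed at half the most. Time passes only in rows, so rows that do not move let the fingers close. It gives the time, the measured TCP pose, the force, the opening and the grip force at its end, in the units of the state.
- manip.state(): the state, without advancing time (a new reading comes with each control period).
- manip.read_camera(name): name is "side" or "top" or "wrist"; returns (picture, depth): 384x512x3 uint8, red, green, blue; 384x512 float32, m along the optical axis (not along the pixel's ray), 0 where there is no reading.
- manip.calibration(name): a dict with "K" (3x3 intrinsics, pixels), "D" ([k1, k2, p1, p2, k3] as OpenCV has them; the pictures are not rectified), "camera_from_world" (4x4, takes a point from world to camera coordinates). Camera axes: x right, y up, looking along -z (the intrinsics and any distortion apply to the point x, -y, -z); pixel columns grow to the right and rows downward; lengths in m; the calibration is good to about 2 mm. A picture is of the moment at which its call begins: read the wrist's pose just before it. calibration takes no time and is no camera call; for the wrist camera it gives the pose at the moment of the call.
- manip.hand_in(): hands the job in; it is judged then, once.
The state is a dict: "time": time; "joint_positions": joint angles; "qd": joint speeds; "tau": joint torques, N m; "ee_pos": TCP position; "orientation": TCP orientation; "wrist_force": force on the tool from outside, world axes, zero at the start; "moment": the same for the moment, N m; "finger_gap": finger opening in m; "finger_force": force on a finger pad.
Only numpy, scipy, OpenCV 4.12 (cv2) and the standard library are available. Lean on these libraries where they do the work, as an engineer would, in place of code of your own. Each camera call takes 0.05 s, during which the arm holds its last target. There are 200 camera calls.

## Working session

There is one attempt and no reset: what is moved stays moved. The work goes in short steps, Python scripts to look and compute and a tool call to move; the robot and the scene stay as the last step left them, time stands still between calls to the robot, and variables do not carry over. Pictures are saved under pics/ and viewed, at most 14 in all, crops included, and the job is handed in when it is done.

Besides the shell and the picture viewer there is one more tool, called in YAML: its name, and indented under it one key for each argument. servo_tool: Moves the arm, as the interface text tells. Its arguments: {"type":"object","properties":{"motion":{"type":"array","items":{"type":"array","items":{"type":"number"}}}},"required":["motion"]}

```bash
ls; mkdir -p pics
python3 - <<'E'
from cell import manip
import cv2,numpy as np
s=manip.state();print(s)
for n in("top","side","wrist"):
    c=manip.calibration(n);print(n,np.round(c["K"],1).tolist(),c["D"],np.round(c["camera_from_world"],3).tolist())
    p,d=manip.read_camera(n);np.savez("pics/%s0.npz"%n,p=p,d=d,T=c["camera_from_world"],K=c["K"],D=c["D"]);cv2.imwrite("pics/%s0.png"%n,p[...,::-1])
E
```

```text
pics
{'time': 0.0, 'joint_positions': array([ 1.05249672e+00,  4.94200737e-01,  1.34611177e+00,  1.36342372e-06,
        1.30251022e+00, -9.55045172e-02]), 'qd': array([-0.00069585,  0.00115949,  0.00049091,  0.0007444 , -0.00045833,
        0.00076927]), 'tau': array([-8.18894652e-03, -8.78832150e+01, -3.81844926e+01,  7.02751195e-02,
        5.31477621e-02, -4.15863440e-05]), 'ee_pos': array([0.25627076, 0.56966321, 0.2353339 ]), 'orientation': array([-3.14036830e+00, -1.18607848e-04,  2.71879713e+00]), 'wrist_force': array([ 0.23638236,  0.42564414, -0.55369686]), 'moment': array([ 0.01795147,  0.00041838, -0.01519533]), 'finger_force': 0.0, 'finger_gap': 0.09082534497326548}
top [[385.7, 0.0, 255.5], [0.0, 385.7, 177.4], [0.0, 0.0, 1.0]] [-0.03796996  0.          0.          0.          0.        ] [[0.026, -1.0, 0.004, -0.009], [0.985, 0.026, 0.171, -0.603], [-0.171, -0.0, 0.985, -0.923], [0.0, 0.0, 0.0, 1.0]]
side [[412.7, 0.0, 256.3], [0.0, 412.7, 190.2], [0.0, 0.0, 1.0]] [0.01015083 0.         0.         0.         0.        ] [[-0.965, -0.262, 0.014, 0.587], [0.182, -0.629, 0.756, -0.144], [-0.189, 0.732, 0.654, -0.851], [0.0, 0.0, 0.0, 1.0]]
wrist [[340.3, 0.0, 262.0], [0.0, 340.3, 195.9], [0.0, 0.0, 1.0]] [-0.0859243  0.         0.         0.         0.       ] [[0.409, 0.912, -0.002, -0.624], [-0.882, 0.395, -0.258, 0.03], [-0.234, 0.107, 0.966, -0.391], [0.0, 0.0, 0.0, 1.0]]
```

View pics/top0.png

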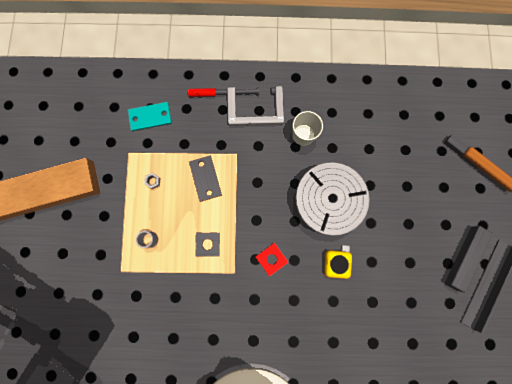

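View pics/side0.png

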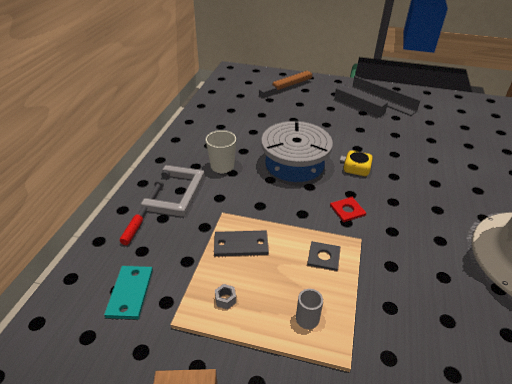

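View pics/wrist0.png

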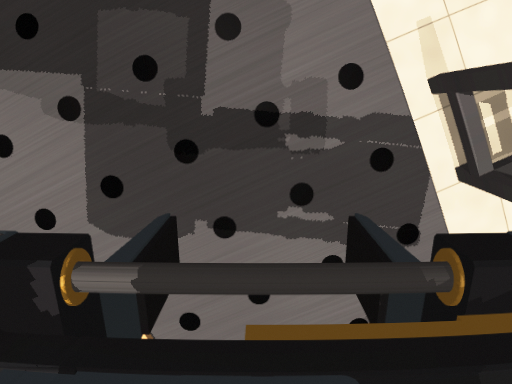

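```bash
cat > h.py <<'E'
from cell import manip
import cv2,numpy as np
class Cam:
    def __init__(s,name):
        s.T=np.array(manip.calibration(name)["camera_from_world"]);c=manip.calibration(name)
        s.K=np.array(c["K"],float);s.D=np.array(c["D"],float);s.R=s.T[:3,:3];s.c=-s.R.T@s.T[:3,3]
        s.p,s.d=manip.read_camera(name);s.name=name
    def rays(s,uv):
        q=cv2.undistortPoints(np.float64(uv).reshape(-1,1,2),s.K,s.D)[:,0]
        return np.c_[q[:,0],-q[:,1],-np.ones(len(q))]@s.R
    def plane(s,uv,z):
        r=s.rays(uv);return s.c+r*((z-s.c[2])/r[:,2])[:,None]
    def pix(s,X):
        q=(np.atleast_2d(X)@s.R.T+s.T[:3,3])*[1,-1,-1]
        return cv2.projectPoints(q,np.zeros(3),np.zeros(3),s.K,s.D)[0][:,0]
    def save(s,f,box=None,k=1):
        im=s.p[...,::-1]
        if box: im=im[box[1]:box[3],box[0]:box[2]]
        cv2.imwrite("pics/"+f,cv2.resize(im,None,fx=k,fy=k,interpolation=cv2.INTER_CUBIC))
def tri(c1,u1,c2,u2):
    A=np.zeros((3,3));b=np.zeros(3);L=[]
    for c,u in((c1,u1),(c2,u2)):
        r=c.rays([u])[0];r/=np.linalg.norm(r);P=np.eye(3)-np.outer(r,r);A+=P;b+=P@c.c;L.append((c.c,P))
    X=np.linalg.solve(A,b);return X,[float(np.linalg.norm(P@(X-o))) for o,P in L]
def blobs(mask,amin=20,amax=1e9):
    n,l,st,ce=cv2.connectedComponentsWithStats(mask.astype(np.uint8),connectivity=4)
    return [(i,ce[i],st[i]) for i in range(1,n) if amin<=st[i][4]<=amax],l
def go(x,y,z,yawdeg):
    "to reach target: first turn, then shifts in the turned tool frame"
    s=manip.state();p=s["ee_pos"];w=s["orientation"][2]
    t=(np.degrees(w)-yawdeg+90)%180-90   # half-turn equal
    yf=np.radians(np.degrees(w)-t);d=np.array([x,y,z])-p
    ex=np.array([np.cos(yf),np.sin(yf)]);ey=np.array([np.sin(yf),-np.cos(yf)])
    print("turn %.2f  then x %.4f y %.4f z %.4f"%(t,d[:2]@ex,d[:2]@ey,-d[2]),"j6",round(s["joint_positions"][5],2))
E
python3 - <<'E'
from h import *
def cont(c,name):
    hsv=cv2.cvtColor(c.p,cv2.COLOR_RGB2HSV)
    wood=((hsv[...,0]>8)&(hsv[...,0]<30)&(hsv[...,1]>60)&(hsv[...,2]>150)).astype(np.uint8)
    # board blob
    bs,l=blobs(wood,1000);
    i=max(bs,key=lambda b:b[2][4])[0]
    k,_=cv2.findContours((l==i).astype(np.uint8),cv2.RETR_EXTERNAL,cv2.CHAIN_APPROX_NONE)
    k=max(k,key=cv2.contourArea);ins=np.zeros(wood.shape,np.uint8);cv2.drawContours(ins,[cv2.convexHull(k)],-1,1,-1)
    ins=cv2.erode(ins,np.ones((5,5)))
    obj=(wood==0)&(ins>0)
    bs,l2=blobs(obj,60);out=[]
    for i,ce,st in bs:
        m=(l2==i).astype(np.uint8);k,_=cv2.findContours(m,cv2.RETR_EXTERNAL,cv2.CHAIN_APPROX_NONE);k=max(k,key=cv2.contourArea)
        full=np.zeros_like(m);cv2.drawContours(full,[k],-1,1,-1)
        hs,_=blobs((full>0)&(m==0),6)
        print(name,ce.round(1),st[4],[(h[1].round(1).tolist(),int(h[2][4])) for h in hs]);out.append((k,ce,st))
    return out
top=Cam("top");o=cont(top,"top")
for z,(k,ce,st) in ((0,x) for x in o):
    for zz in (.020,.022):
        P=top.plane(k[:,0].astype(float),zz)[:,:2];r=cv2.minAreaRect((P*1000).astype(np.float32));print(ce.round(),zz,np.round(r[0],1),np.round(r[1],1),round(r[2],1))
sd=Cam("side");cont(sd,"side")
# turntable: ellipse of bright grey face
for c,box in((top,(290,155,375,240)),(sd,(255,118,338,182))):
    hsv=cv2.cvtColor(c.p,cv2.COLOR_RGB2HSV);m=np.zeros(hsv.shape[:2],np.uint8);b=box
    m[b[1]:b[3],b[0]:b[2]]=((hsv[...,1]<40)&(hsv[...,2]>110))[b[1]:b[3],b[0]:b[2]]
    k,_=cv2.findContours(m,0,1);k=max(k,key=cv2.contourArea);h=cv2.convexHull(k)
    print(c.name,"tt",cv2.fitEllipse(h))
    P=c.plane(h[:,0].astype(float),.075)[:,:2].astype(np.float32)*1000;print(cv2.minEnclosingCircle(P),cv2.fitEllipse(P))
top.save("tcrop.png",(115,145,245,280),5)
E
```

```text
top [204.9 178.1] 899 [([201.0, 164.0], 23), ([209.0, 192.6], 25)]
top [151.8 180.5] 146 [([152.2, 180.9], 38)]
top [146.2 238.9] 244 [([146.8, 238.9], 70)]
top [207.1 243.9] 444 [([207.3, 243.9], 92)]
[205. 178.] 0.02 [604.3 138.7] [110.5  59.3] 17.9
[205. 178.] 0.022 [604.  138.4] [110.3  59.1] 17.9
[152. 180.] 0.02 [593.2 277.5] [38.5 40.5] 28.9
[152. 180.] 0.022 [592.9 276.9] [38.5 40.4] 28.9
[146. 239.] 0.02 [442.6 280.1] [40.3 54.3] 1.7
[146. 239.] 0.022 [442.6 279.5] [40.3 54.2] 1.7
[207. 244.] 0.02 [434.4 124.2] [55.2 59. ] 1.6
[207. 244.] 0.022 [434.5 124. ] [55.  58.9] 1.6
side [240.5 243.4] 1344 [([260.0, 242.5], 10), ([221.2, 243.6], 9)]
side [323.6 256. ] 698 [([323.5, 255.6], 75)]
side [224.7 296.9] 463 []
side [307.1 311.1] 1043 []
top tt ((332.4266052246094, 198.356689453125), (72.09361267089844, 74.62139129638672), 135.02874755859375)
((553.8980102539062, -183.73681640625), 90.8073959350586) ((553.7913208007812, -183.4300537109375), (180.34938049316406, 180.88278198242188), 104.38481903076172)
side tt ((296.57781982421875, 140.8345947265625), (40.141746520996094, 71.1904067993164), 94.36307525634766)
((554.4642333984375, -180.81246948242188), 90.45967864990234) ((554.1791381835938, -181.15573120117188), (178.2579803466797, 180.2512664794922), 7.465221881866455)
```

View pics/tcrop.png

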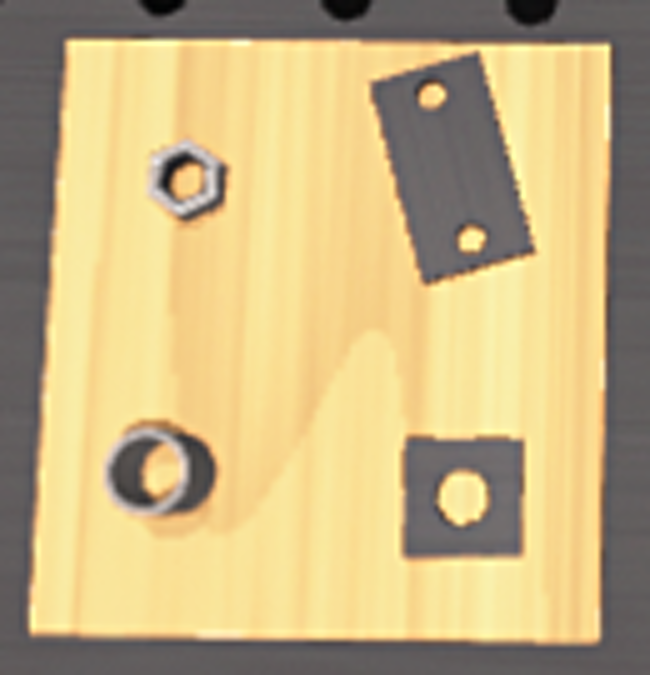

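Run:
```python
from h import *
top=Cam("top");sd=Cam("side");w=Cam("wrist")
def quad(c,near):
    hsv=cv2.cvtColor(c.p,cv2.COLOR_RGB2HSV)
    wood=((hsv[...,0]>8)&(hsv[...,0]<30)&(hsv[...,1]>60)&(hsv[...,2]>150))
    bs,l=blobs(~wood,60,3000);i=min(bs,key=lambda b:np.hypot(*(b[1]-near)))[0]
    k,_=cv2.findContours((l==i).astype(np.uint8),0,1);k=max(k,key=cv2.contourArea)
    a=cv2.approxPolyDP(k,.06*cv2.arcLength(k,True),True)[:,0];return a.astype(float)
for n,t,s in(("base",(205,178),(240,243)),("cap",(207,244),(323,256))):
    a=quad(top,t);b=quad(sd,s);print(n,len(a),len(b))
    for u in a:  # match by reprojecting at guess
        g=sd.pix(top.plane([u],.021))[0];v=b[np.argmin(np.hypot(*(b-g).T))];X,e=tri(top,u,sd,v);print(X.round(4),np.round(e,4))
print("tt",tri(top,(332.43,198.36),sd,(296.58,140.83)))
p=manip.state()["ee_pos"];print("cam-tcp",w.c-p,"tcp pix",w.pix(p+[0,0,-.003]),w.pix(p+[0,0,-.022]))
yw=manip.state()["orientation"][2];print(np.degrees(yw))
d=w.c-p;print("cam in tool",d[:2]@[np.cos(yw),np.sin(yw)],d[:2]@[np.sin(yw),-np.cos(yw)],-d[2])
go(.604,.1385,.15,17.9)
```

```text
base 4 4
[0.6637 0.1279 0.0201] [0.0006 0.0006]
[0.6472 0.1838 0.0121] [0. 0.]
[0.545  0.1498 0.0094] [0.0005 0.0005]
[0.5612 0.0947 0.0193] [0.0007 0.0007]
cap 4 4
[0.462  0.1556 0.0126] [0.0006 0.0006]
[0.4056 0.1531 0.0106] [0.0002 0.0002]
[0.4064 0.0962 0.0189] [0.0012 0.0012]
[0.4617 0.0958 0.0191] [0.0014 0.0014]
tt (array([ 0.55353552, -0.18445702,  0.06890672]), [0.0004267585314799715, 0.00042675853147994893])
cam-tcp [-0.06615847  0.02915855  0.14866974] tcp pix [[263.30045903 259.0741627 ]] [[263.2076608  243.75972291]]
155.77773306631846
cam in tool 0.07229702378334385 -0.0005518829525268208 -0.1486697369340145
turn -42.12  then x -0.1982 y -0.5174 z 0.0858 j6 -0.1
```

servo_tool:
  motion:
    - [0, 0, 0, -8.4, 1]
    - [0, 0, 0, -8.4, 1]
    - [0, 0, 0, -8.4, 1]
    - [0, 0, 0, -8.4, 1]
    - [0, 0, 0, -8.4, 1]
    - [-0.0165, -0.043, 0, 0, 1]
    - [-0.0165, -0.043, 0, 0, 1]
    - [-0.0165, -0.043, 0, 0, 1]
    - [-0.0165, -0.043, 0, 0, 1]
    - [-0.0165, -0.043, 0, 0, 1]
    - [-0.0165, -0.043, 0, 0, 1]
    - [-0.0165, -0.043, 0, 0, 1]

```text
time: 1.6
ee_pos: [0.4593, 0.317, 0.2361]
orientation: [3.142, 0.0, -2.831]
wrist_force: [0.7, 0.4, -0.3]
finger_gap: 0.0912
finger_force: 0.0
```

servo_tool:
  motion:
    - [-0.0165, -0.043, 0.01, 0, 1]
    - [-0.0165, -0.043, 0.01, 0, 1]
    - [-0.0165, -0.043, 0.01, 0, 1]
    - [-0.0165, -0.043, 0.01, 0, 1]
    - [-0.0165, -0.043, 0.01, 0, 1]
    - [0, 0, 0, 0, 1]
    - [0, 0, 0, 0, 1]
    - [0, 0, 0, 0, 1]

```text
time: 2.4
ee_pos: [0.602, 0.1397, 0.1861]
orientation: [3.141, -0.0, -2.831]
wrist_force: [0.6, 0.2, -0.5]
finger_gap: 0.0907
finger_force: 0.0
```

Run:
```python
from h import *
w=Cam("wrist");w.save("w1.png");go(.604,.1385,.15,17.9);print(manip.state()["wrist_force"],w.pix([[.604,.1385,.022]]))
```

```text
turn -0.06  then x -0.0015 y -0.0021 z 0.0362 j6 -1.75
[ 0.09500279 -1.02016315  0.14074309] [[260.80564747 186.70025583]]
```

View pics/w1.png

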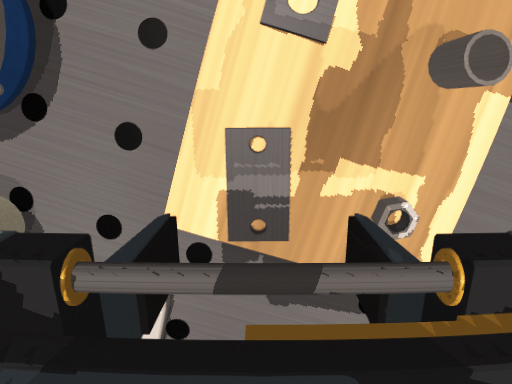

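```bash
cat >> h.py <<'E'
def rect(c,uv,z,smax=70,ybot=384,a=(300,30000)):
    "min area rect on plane z of the grey blob on wood nearest pixel uv"
    hsv=cv2.cvtColor(c.p,cv2.COLOR_RGB2HSV);m=(hsv[...,1]<smax);m[ybot:]=0
    bs,l=blobs(m,*a);i=min(bs,key=lambda b:np.hypot(*(b[1]-uv)))[0]
    k,_=cv2.findContours((l==i).astype(np.uint8),0,1);k=max(k,key=cv2.contourArea)
    full=np.zeros(m.shape,np.uint8);cv2.drawContours(full,[k],-1,1,-1)
    hs,_=blobs((full>0)&(l!=i),15);H=[c.plane([h[1]],z)[0] for h in hs]
    r=cv2.minAreaRect((c.plane(k[:,0].astype(float),z)[:,:2]*1e3).astype(np.float32))
    print("rect",np.round(r[0],1),np.round(r[1],1),round(r[2],2),"holes",[(h*1e3).round(1)[:2].tolist() for h in H],[h[1].round(1).tolist() for h in hs]);return r,H
E
python3 - <<'E'
from h import *
w=Cam("wrist");r,H=rect(w,(258,185),.022,ybot=250)
go(.604,.1385,.15,17.9)
E
```

```text
rect [604.7 135.6] [108.9  59.1] 17.94 holes [[566.2, 123.2], [640.9, 147.5]] [[257.2, 143.4], [257.6, 224.5]]
turn -0.05  then x -0.0014 y -0.0021 z 0.0363 j6 -1.75
```

Run:
```python
from h import *
go(.6047,.1358,.036,17.9)
```

```text
turn -0.05  then x -0.0013 y -0.0049 z 0.1503 j6 -1.75
```

servo_tool:
  motion:
    - [-0.0013, -0.0049, 0.02, 0, 1]
    - [0, 0, 0.03, 0, 1]
    - [0, 0, 0.03, 0, 1]
    - [0, 0, 0.02, 0, 1]
    - [0, 0, 0, 0, 1]
    - [0, 0, 0, 0, 1]

```text
time: 3.1
ee_pos: [0.6052, 0.1355, 0.0866]
orientation: [-3.142, 0.0, -2.83]
wrist_force: [0.1, -0.5, 0.1]
finger_gap: 0.0909
finger_force: 0.0
```

Run:
```python
from h import *
w=Cam("wrist");w.save("w2.png");go(.6047,.1358,.036,17.9)
```

```text
turn -0.08  then x 0.0009 y 0.0007 z 0.0512 j6 -1.76
```

View pics/w2.png

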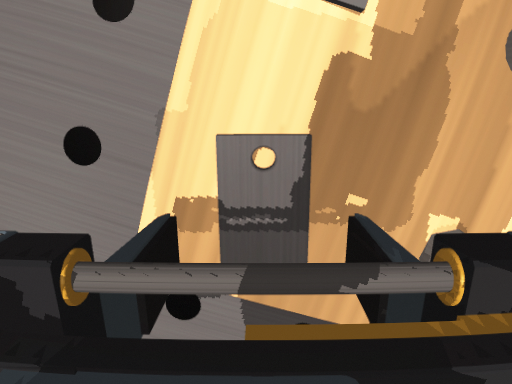

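Run:
```python
from h import *
w=Cam("wrist");P=w.plane([(263.6,157.5)],.022)[0];p=manip.state()["ee_pos"];y=manip.state()["orientation"][2]
d=P-p;print(d[:2]@[np.cos(y),np.sin(y)],d[:2]@[np.sin(y),-np.cos(y)])
```

```text
0.04098483681303348 0.0005642256993346788
```

servo_tool:
  motion:
    - [0, 0.0005, 0.025, 0, 1]
    - [0, 0, 0.02, 0, 1]
    - [0, 0, 0.005, 0, 1]
    - [0, 0, 0, 0, 1]
    - [0, 0, 0, 0, 1]
    - [0, 0, 0, 0, 1]

```text
time: 3.8
ee_pos: [0.6058, 0.1354, 0.0372]
orientation: [-3.141, 0.002, -2.831]
wrist_force: [0.8, -0.3, -0.2]
finger_gap: 0.0914
finger_force: 0.0
```

servo_tool:
  motion:
    - [0.001, 0, 0.0015, 0, 1]
    - [0, 0, 0, 0, 1]
    - [0, 0, 0, 0, 0]
    - [0, 0, 0, 0, 0]
    - [0, 0, 0, 0, 0]
    - [0, 0, 0, 0, 0]
    - [0, 0, 0, 0, 0]
    - [0, 0, 0, 0, 0]

```text
time: 4.6
ee_pos: [0.6041, 0.135, 0.0344]
orientation: [3.141, 0.0, -2.831]
wrist_force: [-0.2, 1.5, 0.3]
finger_gap: 0.0596
finger_force: 30.0
```

servo_tool:
  motion:
    - [0, 0, -0.02, 0, 0]
    - [0, 0, -0.045, 0, 0]
    - [0, 0, -0.045, 0, 0]
    - [0, 0, -0.045, 0, 0]
    - [0.01, -0.04, -0.015, 0, 0]
    - [0.01, -0.045, 0, 0, 0]
    - [0.01, -0.045, 0, 0, 0]
    - [0.01, -0.045, 0, 0, 0]
    - [0.01, -0.045, 0, 0, 0]
    - [0.01, -0.045, 0, 0, 0]
    - [0.0046, -0.021, 0, 0, 0]
    - [0, 0, 0, 0, 0]

```text
time: 5.8
ee_pos: [0.6296, -0.1604, 0.2036]
orientation: [-3.141, -0.001, -2.835]
wrist_force: [-0.6, 0.9, -5.8]
finger_gap: 0.0596
finger_force: 30.0
```

Run:
```python
from h import *
w=Cam("wrist");w.save("w3.png");s=manip.state();print(s["ee_pos"],s["qd"].round(3),s["finger_gap"],s["finger_force"]);print(w.pix([[.554,-.183,.075]]))
```

```text
[ 0.62941538 -0.15848254  0.20366182] [ 0.041 -0.012  0.017  0.011  0.002  0.014] 0.05938862582675494 29.99881088733673
[[264.61513552  98.0830469 ]]
```

View pics/w3.png

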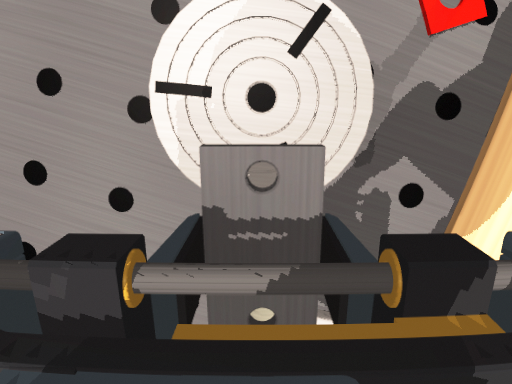

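Run:
```python
from h import *
w=Cam("wrist");s=manip.state();t=Cam("top");sd=Cam("side")
def dark(c,uv,a=(3,3000),v=70,win=25):
    g=c.p.max(2);m=np.zeros(g.shape,np.uint8);u=np.int32(uv);sl=np.s_[max(0,u[1]-win):u[1]+win,max(0,u[0]-win):u[0]+win];m[sl]=g[sl]<v
    bs,l=blobs(m,*a);b=min(bs,key=lambda b:np.hypot(*(b[1]-uv)));print(c.name,b[1].round(2),b[2][4]);return b[1]
a=dark(w,(261,97));P=w.plane([a],.075)[0];print("tt wrist",P.round(4))
p=s["ee_pos"];y=s["orientation"][2];ex=np.array([np.cos(y),np.sin(y)]);ey=np.array([np.sin(y),-np.cos(y)])
# held plate hole
H=w.plane([(262.2,175.2)],p[2]-.0132)[0];d=H-p;print("hole in tool",d[:2]@ex,d[:2]@ey)
for c,u in((t,(333,198)),(sd,(297,140))):
    try:
        q=dark(c,u,v=90,win=6);print(c.plane([q],.075).round(4));X=tri(w,a,c,q);print("tri",X[0].round(4),X[1])
    except Exception as e:print(e)
go(P[0],P[1],.11,17.9)
```

```text
wrist [258.54  96.57] 614
tt wrist [ 0.5542 -0.1859  0.075 ]
hole in tool 0.040375083199315556 -0.0015689839939128606
top [330.5 200. ] 8
[[ 0.5482 -0.1785  0.075 ]]
tri [ 0.5532 -0.1867  0.0332] [2.8007846334841417e-05, 2.8007846334715737e-05]
side [296.5  139.47] 32
[[ 0.5541 -0.1814  0.075 ]]
tri [ 0.5544 -0.1859  0.072 ] [0.0003022952077893873, 0.000302295207789665]
turn -0.08  then x 0.0809 y -0.0052 z 0.0941 j6 -2.22
```

```bash
cat >> h.py <<'E'
def dark(c,uv,a=(3,3000),v=70,win=25):
    g=c.p.max(2);m=np.zeros(g.shape,np.uint8);u=np.int32(uv);sl=np.s_[max(0,u[1]-win):u[1]+win,max(0,u[0]-win):u[0]+win];m[sl]=g[sl]<v
    bs,l=blobs(m,*a);b=min(bs,key=lambda b:np.hypot(*(b[1]-uv)));return b[1]
def intool(P):
    s=manip.state();p=s["ee_pos"];y=s["orientation"][2];d=np.array(P)-p
    return np.array([d[0]*np.cos(y)+d[1]*np.sin(y),d[0]*np.sin(y)-d[1]*np.cos(y),-d[2]])
E
python3 - <<'E'
from h import *
for i in range(3):
    w=Cam("wrist");p=manip.state()["ee_pos"]
    a=dark(w,(261,97));P=w.plane([a],.075)[0];print(p.round(4),"tt",a.round(1),P.round(4),intool(P).round(4))
    g=cv2.cvtColor(w.p,cv2.COLOR_RGB2GRAY)[145:205,235:290];c=cv2.HoughCircles(cv2.medianBlur(g,3),cv2.HOUGH_GRADIENT,1,50,param1=80,param2=12,minRadius=11,maxRadius=20)
    for q in c[0][:1]:print(q,intool(w.plane([q[:2]+[235,145]],p[2]-.0132)[0]).round(4))
    for r in (150,160,195): 
        row=w.p[r].mean(1);e=np.abs(np.diff(cv2.GaussianBlur(row.astype(np.float32)[None],(5,1),0)[0]));print(r,180+e[180:230].argmax(),300+e[300:350].argmax())
E
```

```text
[ 0.6297 -0.156   0.2042] tt [256.   95.4] [ 0.5542 -0.186   0.075 ] [ 0.081  -0.0054  0.1292]
[26.5 30.5 16.5] [ 0.04   -0.0008  0.0132]
150 198 324
160 199 324
195 200 322
[ 0.6298 -0.156   0.2043] tt [256.1  95.2] [ 0.5542 -0.1859  0.075 ] [ 0.0812 -0.0053  0.1293]
[27.5 30.5 16. ] [ 0.04   -0.0002  0.0132]
150 198 324
160 199 324
195 200 322
[ 0.6299 -0.156   0.2044] tt [256.1  95. ] [ 0.5542 -0.1859  0.075 ] [ 0.0812 -0.0052  0.1294]
[26.5 27.5 14.5] [ 0.0414 -0.0007  0.0132]
150 198 324
160 199 324
195 201 322
```

servo_tool:
  motion:
    - [0.04, -0.0022, 0, 0, 0]
    - [0.0403, -0.0022, 0, 0, 0]
    - [0, 0, 0.02, 0, 0]
    - [0, 0, 0.03, 0, 0]
    - [0, 0, 0.03, 0, 0]
    - [0, 0, 0.015, 0, 0]
    - [0, 0, 0.005, 0, 0]
    - [0, 0, 0, 0, 0]
    - [0, 0, 0, 0, 0]
    - [0, 0, 0, 0, 0]

```text
time: 7.15
ee_pos: [0.5555, -0.186, 0.1055]
orientation: [-3.14, 0.001, -2.831]
wrist_force: [0.5, 0.6, -4.9]
finger_gap: 0.0598
finger_force: 30.0
```

Run:
```python
from h import *
w=Cam("wrist");s=manip.state();print(s["ee_pos"],s["wrist_force"],s["orientation"]);w.save("w4.png");go(.5542,-.1850,.0985,17.9)
t=Cam("top");t.save("t4.png",(280,140,390,250),4)
```

```text
[ 0.55535823 -0.18596363  0.10539248] [ 4.20241919e-01  2.21747101e-03 -5.62895313e+00] [-3.14048859e+00  1.20508980e-03 -2.83120925e+00]
turn -0.12  then x 0.0008 y 0.0013 z 0.0069 j6 -2.31
```

View pics/w4.png

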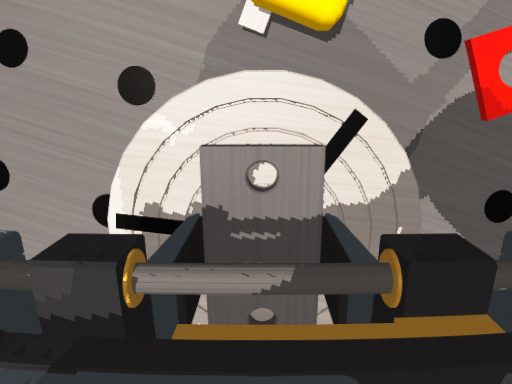

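servo_tool:
  motion:
    - [0.0005, 0.0007, 0.003, 0, 0]
    - [0, 0, 0.0015, 0, 0]
    - [0, 0, 0.001, 0, 0]
    - [0, 0, 0.0, 0, 0]
    - [0, 0, 0, 0, 0]

```text
time: 7.75
ee_pos: [0.5541, -0.1853, 0.0989]
orientation: [3.142, -0.0, -2.831]
wrist_force: [-0.5, -0.4, -5.3]
finger_gap: 0.0597
finger_force: 30.0
```

servo_tool:
  motion:
    - [0, 0, 0.0007, 0, 0]
    - [0, 0, 0, 0, 0]
    - [0, 0, 0, 0, 0]

```text
time: 8.05
ee_pos: [0.5541, -0.1853, 0.0982]
orientation: [-3.142, 0.0, -2.831]
wrist_force: [0.6, 0.7, -5.4]
finger_gap: 0.0593
finger_force: 30.0
```

servo_tool:
  motion:
    - [0, 0, 0.0007, 0, 0]
    - [0, 0, 0, 0, 0]
    - [0, 0, 0, 0, 0]

```text
time: 8.35
ee_pos: [0.5541, -0.1853, 0.0975]
orientation: [3.142, -0.0, -2.831]
wrist_force: [0.2, 0.2, -5.1]
finger_gap: 0.0597
finger_force: 30.0
```

servo_tool:
  motion:
    - [0, 0, 0.0005, 0, 0]
    - [0, 0, 0, 0, 0]
    - [0, 0, 0, 0, 0]

```text
time: 8.65
ee_pos: [0.5542, -0.1853, 0.0974]
orientation: [-3.141, 0.0, -2.831]
wrist_force: [-3.4, 1.3, 6.5]
finger_gap: 0.0598
finger_force: 30.0
```

servo_tool:
  motion:
    - [0, 0, 0, 0, 0.8]
    - [0, 0, 0, 0, 1]
    - [0, 0, 0, 0, 1]
    - [0, 0, 0, 0, 1]
    - [0, 0, -0.03, 0, 1]
    - [0, 0, -0.045, 0, 1]
    - [0, 0, -0.045, 0, 1]
    - [-0.03, 0, 0, 0, 1]
    - [-0.04, 0, 0, 0, 1]
    - [0, 0, 0, 0, 1]
    - [0, 0, 0, 0, 1]
    - [0, 0, 0, 0, 1]

```text
time: 9.85
ee_pos: [0.6199, -0.1639, 0.2165]
orientation: [3.141, -0.001, -2.831]
wrist_force: [-0.7, 0.4, -1.2]
finger_gap: 0.0907
finger_force: 0.0
```

Run:
```python
from h import *
w=Cam("wrist");w.save("w5.png");print(manip.state()["ee_pos"],w.pix([[.554,-.185,.085]]));go(.448,.286,.22,10)
```

```text
[ 0.61989552 -0.16401902  0.21671977] [[262.71995573 110.54017503]]
turn 7.76  then x 0.0911 y 0.4730 z -0.0033 j6 -2.23
```

View pics/w5.png

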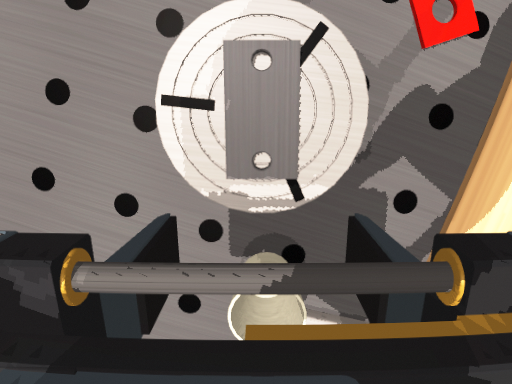

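```bash
cat >> h.py <<'E'
def base(c,uvs,z=.085):
    "held holes pixel (bright grey groove colours): use edge contour of plate"
E
python3 - <<'E'
from h import *
w=Cam("wrist");g=cv2.cvtColor(w.p,cv2.COLOR_RGB2GRAY);s=w.p
m=(g>150).astype(np.uint8);m[215:]=0
bs,l=blobs(m,3000);print([(b[1],b[2]) for b in bs])
k,_=cv2.findContours((m*255),0,cv2.CHAIN_APPROX_NONE);h=cv2.convexHull(max(k,key=cv2.contourArea))[:,0]
h=h[(h[:,1]>4)&(h[:,1]<160)]
P=w.plane(h.astype(float),.075)[:,:2];
A=np.c_[2*P,np.ones(len(P))];q=np.linalg.lstsq(A,(P**2).sum(1),rcond=None)[0];print("tt",q[:2],np.sqrt(q[2]+q[:2]@q[:2]))
d=(g<150).astype(np.uint8);k,_=cv2.findContours(d[30:200,200:330],cv2.RETR_LIST,2)
for c in k:
    a=cv2.contourArea(c)
    if 120<a<900 or a>5000:
        u=c[:,0].astype(float)+[200,30]
        (x,r)=cv2.minEnclosingCircle(u.astype(np.float32));print(a,x,r,w.plane([x],.085).round(4))
E
```

```text
[(array([261.85327268, 103.09381532]), array([  155,     0,   214,   213, 24399], dtype=int32)), (array([492.57094241, 169.64685864]), array([ 455,   80,   57,  135, 3820], dtype=int32))]
tt [ 0.55411587 -0.18618127] 0.08947347306384235
224.5 (262.0, 159.5) 9.34087085723877 [[ 0.592  -0.1736  0.085 ]]
147.5 (207.79042053222656, 98.43413543701172) 13.127479553222656 [[ 0.5583 -0.2299  0.085 ]]
247.0 (262.1190490722656, 62.0523796081543) 9.936939239501953 [[ 0.5186 -0.197   0.085 ]]
10635.5 (283.4462890625, 109.90625762939453) 91.00524139404297 [[ 0.5484 -0.1695  0.085 ]]
```

Run:
```python
from h import *
t=Cam("top");P=t.plane([(144.4,239)],.072)[0];print(P);y=np.radians(17.8);e=np.array([np.cos(y),np.sin(y)])*.05
go(P[0]+e[0],P[1]+e[1],.22,17.8)
```

```text
[0.44207641 0.27074563 0.072     ]
turn -0.05  then x -0.0134 y 0.4685 z -0.0030 j6 -2.23
```

servo_tool:
  motion:
    - [-0.0013, 0.042, 0, 0, 1]
    - [-0.0013, 0.047, 0, 0, 1]
    - [-0.0013, 0.047, 0, 0, 1]
    - [-0.0013, 0.047, 0, 0, 1]
    - [-0.0013, 0.047, 0, 0, 1]
    - [-0.0013, 0.047, 0, 0, 1]
    - [-0.0013, 0.047, 0, 0, 1]
    - [-0.0013, 0.047, 0, 0, 1]
    - [-0.0013, 0.047, 0, 0, 1]
    - [-0.0013, 0.047, 0, 0, 1]
    - [0, 0, 0, 0, 1]
    - [0, 0, 0, 0, 1]

```text
time: 11.2
ee_pos: [0.4907, 0.2833, 0.2171]
orientation: [-3.141, -0.0, -2.83]
wrist_force: [0.2, -0.2, 0.2]
finger_gap: 0.091
finger_force: 0.0
```

servo_tool:
  motion:
    - [0, 0, 0, 0, 1]
    - [0, 0, 0, 0, 1]
    - [0, 0, 0, 0, 1]

```text
time: 11.5
ee_pos: [0.4916, 0.2818, 0.2171]
orientation: [-3.142, 0.0, -2.833]
wrist_force: [-0.2, -0.8, -0.8]
finger_gap: 0.0911
finger_force: 0.0
```

Run:
```python
from h import *
w=Cam("wrist");w.save("w6.png");print(manip.state()["ee_pos"],w.pix([[.442,.2707,.072]]))
```

```text
[0.49156353 0.28196593 0.21704272] [[268.08236715 132.37458077]]
```

View pics/w6.png

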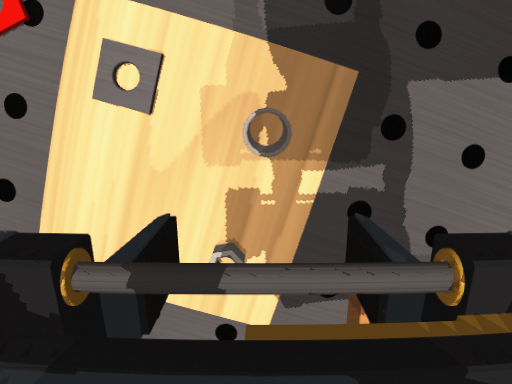

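Run:
```python
from h import *
w=Cam("wrist");hsv=cv2.cvtColor(w.p,cv2.COLOR_RGB2HSV);m=(hsv[...,1]<75)
bs,l=blobs(m,150,3000)
for b in bs:
    if np.hypot(*(b[1]-[266,131]))<30:
        k,_=cv2.findContours((l==b[0]).astype(np.uint8),0,1);k=max(k,key=cv2.contourArea)
        P=w.plane(k[:,0].astype(float),.072)[:,:2].astype(np.float32);e=cv2.fitEllipse(P);print(b[1],b[2],e,cv2.minEnclosingCircle(P));print(intool([*e[0],.072]))
        go(e[0][0],e[0][1],.055,17.8)
```

```text
[266.96078431 135.66230937] [243 108  48  49 918] ((0.4424504339694977, 0.26955339312553406), (0.04011257737874985, 0.040400151163339615), 83.26133728027344) ((0.4425185024738312, 0.26971083879470825), 0.020745661109685898)
[0.05056394 0.00294128 0.14506306]
turn -0.09  then x 0.0506 y 0.0030 z 0.1621 j6 -1.46
```

servo_tool:
  motion:
    - [0.0253, 0.0013, 0, 0, 1]
    - [0.0253, 0.0013, 0, 0, 1]
    - [0, 0, 0.03, 0, 1]
    - [0, 0, 0.04, 0, 1]
    - [0, 0, 0.04, 0, 1]
    - [0, 0, 0.035, 0, 1]
    - [0, 0, 0.017, 0, 1]
    - [0, 0, 0, 0, 1]
    - [0, 0, 0, 0, 1]
    - [0, 0, 0, 0, 1]

```text
time: 12.6
ee_pos: [0.443, 0.2701, 0.0562]
orientation: [3.141, 0.002, -2.832]
wrist_force: [0.1, -0.3, -1.0]
finger_gap: 0.0911
finger_force: 0.0
```

servo_tool:
  motion:
    - [0, 0, 0, 0, 0]
    - [0, 0, 0, 0, 0]
    - [0, 0, 0, 0, 0]
    - [0, 0, 0, 0, 0]
    - [0, 0, 0, 0, 0]
    - [0, 0, 0, 0, 0]
    - [0, 0, 0, 0, 0]
    - [0, 0, 0, 0, 0]

```text
time: 13.4
ee_pos: [0.4422, 0.2699, 0.055]
orientation: [3.142, 0.0, -2.831]
wrist_force: [-0.9, -0.3, 1.1]
finger_gap: 0.042
finger_force: 30.0
```

servo_tool:
  motion:
    - [0, 0, -0.03, 0, 0]
    - [0, 0, -0.045, 0, 0]
    - [0, 0, -0.045, 0, 0]
    - [0, 0, -0.04, 0, 0]
    - [0.003, -0.04, 0, 0, 0]
    - [0.003, -0.047, 0, 0, 0]
    - [0.003, -0.047, 0, 0, 0]
    - [0.003, -0.047, 0, 0, 0]
    - [0.003, -0.047, 0, 0, 0]
    - [0.003, -0.047, 0, 0, 0]
    - [0.003, -0.047, 0, 0, 0]
    - [0.003, -0.047, 0, 0, 0]

```text
time: 14.6
ee_pos: [0.5319, -0.0909, 0.2149]
orientation: [3.141, -0.0, -2.832]
wrist_force: [0.8, 1.0, -2.1]
finger_gap: 0.0418
finger_force: 30.0
```

servo_tool:
  motion:
    - [-0.007, -0.047, 0, 0, 0]
    - [-0.018, -0.047, 0, 0, 0]
    - [-0.02, 0, 0, 0, 0]
    - [-0.01, 0, 0, 0, 0]
    - [0, 0, 0, 0, 0]
    - [0, 0, 0, 0, 0]
    - [0, 0, 0, 0, 0]
    - [0, 0, 0, 0, 0]

```text
time: 15.4
ee_pos: [0.6123, -0.1609, 0.2153]
orientation: [3.142, -0.0, -2.831]
wrist_force: [0.3, 0.9, -2.2]
finger_gap: 0.0422
finger_force: 30.0
```

Run:
```python
from h import *
w=Cam("wrist");w.save("w7.png");s=manip.state();print(s["ee_pos"],s["wrist_force"],w.pix([[.554,-.1855,.085]]));go(.554,-.1855,.14,17.8)
```

```text
[ 0.61242391 -0.16105146  0.21528029] [ 0.4468808  -1.33581235 -2.199652  ] [[255.90184814 118.26670103]]
turn -0.01  then x 0.0631 y -0.0054 z 0.0753 j6 -2.23
```

View pics/w7.png

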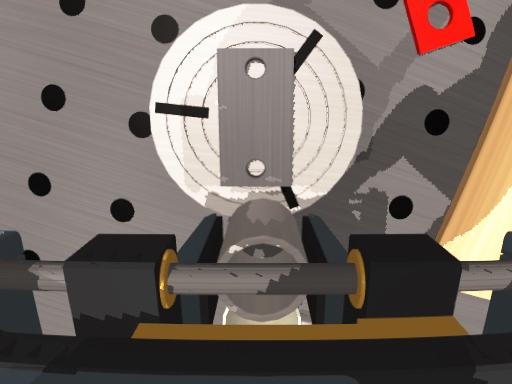

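servo_tool:
  motion:
    - [0.031, -0.0026, 0, 0, 0]
    - [0.032, -0.0026, 0, 0, 0]
    - [0, 0, 0.025, 0, 0]
    - [0, 0, 0.035, 0, 0]
    - [0, 0, 0.02, 0, 0]
    - [0, 0, 0, 0, 0]
    - [0, 0, 0, 0, 0]
    - [0, 0, 0, 0, 0]

```text
time: 16.25
ee_pos: [0.5553, -0.1858, 0.1365]
orientation: [-3.14, 0.002, -2.831]
wrist_force: [0.0, -0.7, -1.9]
finger_gap: 0.0417
finger_force: 30.0
```

Run:
```python
from h import *
w=Cam("wrist");w.save("w8.png");s=manip.state();print(s["wrist_force"]);go(.554,-.1855,.128,17.8)
```

```text
[ 0.48751881 -0.60477253 -2.05781054]
turn -0.01  then x 0.0011 y 0.0006 z 0.0084 j6 -2.31
```

View pics/w8.png

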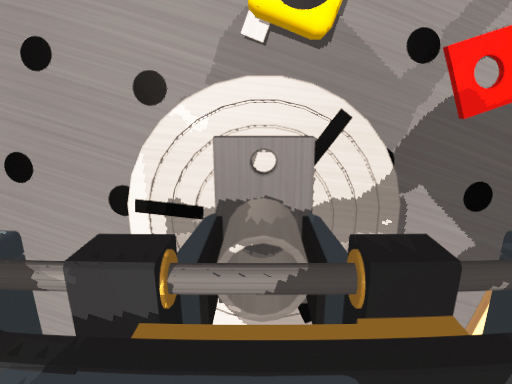

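servo_tool:
  motion:
    - [0.0006, 0.0004, 0.004, 0, 0]
    - [0, 0, 0.0025, 0, 0]
    - [0, 0, 0, 0, 0]
    - [0, 0, 0, 0, 0]
    - [0, 0, 0, 0, 0]

```text
time: 16.8
ee_pos: [0.5539, -0.1853, 0.1286]
orientation: [-3.142, 0.0, -2.831]
wrist_force: [0.1, -0.6, -2.7]
finger_gap: 0.0421
finger_force: 30.0
```

servo_tool:
  motion:
    - [0, 0, 0.0007, 0, 0]
    - [0, 0, 0, 0, 0]
    - [0, 0, 0, 0, 0]

```text
time: 17.1
ee_pos: [0.5539, -0.1853, 0.128]
orientation: [-3.141, 0.0, -2.831]
wrist_force: [0.5, 2.1, 3.0]
finger_gap: 0.0418
finger_force: 30.0
```

servo_tool:
  motion:
    - [0, 0, 0, 0, 0.6]
    - [0, 0, 0, 0, 0.8]
    - [0, 0, 0, 0, 1]
    - [0, 0, 0, 0, 1]
    - [0, 0, 0, 0, 1]
    - [0, 0, -0.02, 0, 1]
    - [0, 0, -0.045, 0, 1]
    - [0, 0, -0.045, 0, 1]
    - [0, 0, 0, 8.1, 1]
    - [0, 0, 0, 8.1, 1]
    - [0.012, 0.044, 0, 0, 1]
    - [0.008, 0.045, 0, 0, 1]

```text
time: 18.3
ee_pos: [0.5307, -0.0966, 0.2377]
orientation: [3.142, -0.0, -3.117]
wrist_force: [1.3, -0.1, 0.2]
finger_gap: 0.0915
finger_force: 0.0
```

servo_tool:
  motion:
    - [0.008, 0.045, 0, 0, 1]
    - [0.008, 0.045, 0, 0, 1]
    - [0.008, 0.045, 0, 0, 1]
    - [0.008, 0.045, 0, 0, 1]
    - [0.008, 0.044, 0, 0, 1]
    - [0, 0, 0, 0, 1]
    - [0, 0, 0, 0, 1]
    - [0, 0, 0, 0, 1]
    - [0, 0, 0, 0, 1]

```text
time: 19.2
ee_pos: [0.4855, 0.1249, 0.2378]
orientation: [-3.141, -0.0, -3.116]
wrist_force: [0.6, -0.2, -0.4]
finger_gap: 0.0907
finger_force: 0.0
```

Run:
```python
from h import *
w=Cam("wrist");s=manip.state();print(s["ee_pos"],np.degrees(s["orientation"]));u=w.pix([[.434,.124,.02]])[0];print(u)
r,H=rect(w,u,.020,smax=75,ybot=255)
for h in H: print(intool(h))
t=Cam("top");sd=Cam("side")
# pipe check: rings in top view
hsv=cv2.cvtColor(t.p,cv2.COLOR_RGB2HSV)
t.save("t9.png",(290,150,380,245),6)
```

```text
[0.48551501 0.12493982 0.2377905 ] [-1.79994003e+02 -8.38367696e-04 -1.78515343e+02]
[263.22232747 126.09852653]
rect [434.4 121.6] [58.8 59. ] 1.56 holes [[434.2, 121.8]] [[261.2, 126.3]]
[ 0.05134781 -0.0017732   0.2177905 ]
```

servo_tool:
  motion:
    - [0.0255, -0.001, 0, 0, 1]
    - [0.0255, -0.0015, 0.02, 0, 1]
    - [0, 0, 0.04, 0, 1]
    - [0, 0, 0.04, 0, 1]
    - [0, 0, 0.04, 0, 1]
    - [0, 0, 0.02, 0, 1]
    - [0, 0, 0, 0, 1]
    - [0, 0, 0, 0, 1]
    - [0, 0, 0, 0, 1]

```text
time: 20.25
ee_pos: [0.4351, 0.122, 0.079]
orientation: [3.141, 0.002, -3.114]
wrist_force: [0.2, -0.2, 0.4]
finger_gap: 0.0913
finger_force: 0.0
```

Run:
```python
from h import *
w=Cam("wrist");s=manip.state();print(s["ee_pos"],np.degrees(s["orientation"]));u=w.pix([[.4343,.1217,.02]])[0];print(u)
r,H=rect(w,u,.020,smax=75,ybot=262)
for h in H: print(intool(h))
go(.4343,.1217,.035,1.56)
w.save("w10.png")
```

```text
[0.43517022 0.12205788 0.07908574] [ 1.79985228e+02  1.32564050e-01 -1.78435056e+02]
[262.5101461 220.2511936]
rect [433.3 121.9] [59.9 59.4] 1.82 holes [[432.5, 121.9]] [[262.9, 217.6]]
[ 2.69052493e-03 -9.29903903e-05  5.90857401e-02]
turn 0.00  then x 0.0009 y -0.0003 z 0.0441 j6 -1.46
```

servo_tool:
  motion:
    - [0.0012, 0, 0.02, 0, 1]
    - [0, 0, 0.018, 0, 1]
    - [0, 0, 0.004, 0, 1]
    - [0, 0, 0, 0, 1]
    - [0, 0, 0, 0, 1]
    - [0, 0, 0, 0, 1]
    - [0, 0, 0, 0, 1]

```text
time: 21.0
ee_pos: [0.4335, 0.1221, 0.0364]
orientation: [3.141, 0.001, -3.114]
wrist_force: [-0.5, 0.1, -0.5]
finger_gap: 0.0912
finger_force: 0.0
```

servo_tool:
  motion:
    - [0, 0, 0.001, 0, 1]
    - [0, 0, 0, 0, 1]
    - [0, 0, 0, 0, 0]
    - [0, 0, 0, 0, 0]
    - [0, 0, 0, 0, 0]
    - [0, 0, 0, 0, 0]
    - [0, 0, 0, 0, 0]
    - [0, 0, 0, 0, 0]

```text
time: 21.8
ee_pos: [0.4331, 0.122, 0.0348]
orientation: [3.142, -0.0, -3.114]
wrist_force: [0.6, 0.4, 0.1]
finger_gap: 0.0598
finger_force: 30.0
```

servo_tool:
  motion:
    - [0, 0, -0.02, 0, 0]
    - [0, 0, -0.045, 0, 0]
    - [0, 0, -0.045, 0, 0]
    - [0, 0, -0.045, -8.1, 0]
    - [0, 0, -0.045, -8.1, 0]
    - [-0.01, -0.036, -0.005, 0, 0]
    - [-0.012, -0.043, 0, 0, 0]
    - [-0.012, -0.043, 0, 0, 0]
    - [-0.012, -0.043, 0, 0, 0]
    - [-0.012, -0.043, 0, 0, 0]
    - [-0.012, -0.043, 0, 0, 0]
    - [-0.012, -0.043, 0, 0, 0]

```text
time: 23.0
ee_pos: [0.6013, -0.1346, 0.2395]
orientation: [3.141, -0.001, -2.832]
wrist_force: [1.0, 0.9, -2.0]
finger_gap: 0.06
finger_force: 30.0
```

servo_tool:
  motion:
    - [-0.009, -0.035, 0, 0, 0]
    - [0, 0, 0, 0, 0]
    - [0, 0, 0, 0, 0]
    - [0, 0, 0, 0, 0]
    - [0, 0, 0, 0, 0]

```text
time: 23.5
ee_pos: [0.6197, -0.1625, 0.2399]
orientation: [3.141, -0.0, -2.83]
wrist_force: [0.3, -0.4, -2.6]
finger_gap: 0.0597
finger_force: 30.0
```

Run:
```python
from h import *
w=Cam("wrist");w.save("w11.png");s=manip.state();print(s["ee_pos"],np.degrees(s["orientation"]),s["wrist_force"],w.pix([[.554,-.1855,.145]]));go(.554,-.1855,.18,17.8)
```

```text
[ 0.61981532 -0.16260909  0.23999019] [ 1.79988645e+02 -6.82753239e-03 -1.62170119e+02] [ 0.78555672 -0.81839156 -1.3233621 ] [[260.42214575 110.47951612]]
turn 0.03  then x 0.0697 y -0.0017 z 0.0600 j6 -2.23
```

View pics/w11.png

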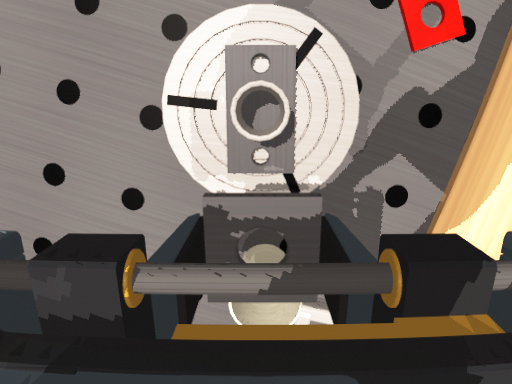

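Run:
```python
from h import *
w=Cam("wrist");s=manip.state();p=s["ee_pos"];g=cv2.cvtColor(w.p,cv2.COLOR_RGB2GRAY)
for th in(130,160):
    m=np.zeros(g.shape,np.uint8);m[75:145,228:293]=g[75:145,228:293]>th
    k,_=cv2.findContours(m,0,2);k=max(k,key=cv2.contourArea);P=w.plane(cv2.convexHull(k)[:,0].astype(float),.145)[:,:2].astype(np.float32);c,r=cv2.minEnclosingCircle(P);e=cv2.fitEllipse(P);print(th,c,r,e,intool([*e[0],.145]))
# cap top far edge
for col in(220,240,285,305):
    e=np.diff(cv2.GaussianBlur(g[:,col:col+1].astype(np.float32),(1,3),0)[:,0])[180:215];r=180+e.argmin();r2=180+e.argmax();print(col,r,r2,e.min(),e.max(),intool(w.plane([(col,r+.5)],p[2]-.0148)[0])[:2],intool(w.plane([(col,r2+.5)],p[2]-.0148)[0])[:2])
print(g[188:202,240])
row=g[215].astype(float);d=np.abs(np.diff(row));print(190+d[190:215].argmax(),310+d[310:335].argmax())
```

```text
130 (0.55027836561203, -0.18717074394226074) 0.029633991420269012 ((0.5468125343322754, -0.18935853242874146), (0.050430260598659515, 0.06161945313215256), 94.53985595703125) [ 0.07776563 -0.0029432   0.09505672]
160 (0.5542651414871216, -0.18616384267807007) 0.021086296066641808 ((0.5543136596679688, -0.18612991273403168), (0.04146682471036911, 0.04166228324174881), 74.57340240478516) [ 0.06963632 -0.00216533  0.09505672]
220 192 196 -43.5 23.75 [ 0.03097004 -0.02120461] [ 0.02891429 -0.02126726]
240 192 196 -74.25 27.0 [ 0.03098277 -0.01126484] [ 0.02892917 -0.01129644]
285 192 180 -42.25 28.0 [0.0310151  0.01105033] [0.03710008 0.01093943]
305 192 196 -39.75 23.0 [0.03103116 0.02098701] [0.02897608 0.02105602]
[220 241 247 247 217 113  54  50  77 112 123 122 119 120]
199 314
```

servo_tool:
  motion:
    - [0.035, -0.0007, 0, 0, 0]
    - [0.0354, -0.0007, 0, 0, 0]
    - [0, 0, 0.025, 0, 0]
    - [0, 0, 0.025, 0, 0]
    - [0, 0, 0.01, 0, 0]
    - [0, 0, 0, 0, 0]
    - [0, 0, 0, 0, 0]
    - [0, 0, 0, 0, 0]
    - [0, 0, 0, 0, 0]

```text
time: 24.5
ee_pos: [0.5541, -0.1864, 0.1807]
orientation: [-3.141, 0.001, -2.831]
wrist_force: [-0.8, 0.4, -1.1]
finger_gap: 0.0595
finger_force: 30.0
```

Run:
```python
from h import *
for i in range(2): manip.read_camera("side")
s=manip.state();print(s["ee_pos"],np.degrees(s["orientation"]),s["wrist_force"]);go(.5539-.0007,-.1853-.0002,.1678,17.8)
```

```text
[ 0.55388814 -0.18642043  0.18041028] [-1.79960057e+02  4.02466574e-02 -1.62217373e+02] [ 0.49204022  0.19579471 -1.6090141 ]
turn -0.02  then x 0.0004 y 0.0011 z 0.0126 j6 -2.31
```

servo_tool:
  motion:
    - [0, 0.0009, 0.004, 0, 0]
    - [0, 0, 0.004, 0, 0]
    - [0, 0, 0.0025, 0, 0]
    - [0, 0, 0, 0, 0]
    - [0, 0, 0, 0, 0]
    - [0, 0, 0, 0, 0]

```text
time: 25.2
ee_pos: [0.5534, -0.1855, 0.1694]
orientation: [-3.141, 0.0, -2.831]
wrist_force: [0.0, 0.4, -2.1]
finger_gap: 0.0597
finger_force: 30.0
```

servo_tool:
  motion:
    - [0, 0, 0.0007, 0, 0]
    - [0, 0, 0, 0, 0]
    - [0, 0, 0, 0, 0]

```text
time: 25.5
ee_pos: [0.5533, -0.1855, 0.1686]
orientation: [3.142, -0.0, -2.831]
wrist_force: [0.7, 1.2, -1.5]
finger_gap: 0.0595
finger_force: 30.0
```

servo_tool:
  motion:
    - [0, 0, 0.0006, 0, 0]
    - [0, 0, 0, 0, 0]
    - [0, 0, 0, 0, 0]

```text
time: 25.8
ee_pos: [0.5533, -0.1854, 0.168]
orientation: [3.142, -0.0, -2.831]
wrist_force: [-0.3, 0.4, -1.7]
finger_gap: 0.0595
finger_force: 30.0
```

servo_tool:
  motion:
    - [0, 0, 0.0004, 0, 0]
    - [0, 0, 0, 0, 0]
    - [0, 0, 0, 0, 0]

```text
time: 26.1
ee_pos: [0.5534, -0.1855, 0.1678]
orientation: [-3.141, 0.0, -2.831]
wrist_force: [0.1, 0.2, 3.2]
finger_gap: 0.0597
finger_force: 30.0
```

servo_tool:
  motion:
    - [0, 0, 0, 0, 0.75]
    - [0, 0, 0, 0, 0.85]
    - [0, 0, 0, 0, 1]
    - [0, 0, 0, 0, 1]
    - [0, 0, -0.015, 0, 1]
    - [0, 0, -0.035, 0, 1]
    - [0, 0, -0.03, 0, 1]
    - [-0.03, 0, 0, 0, 1]
    - [-0.04, 0, 0, 0, 1]
    - [0, 0, 0, 0, 1]
    - [0, 0, 0, 0, 1]
    - [0, 0, 0, 0, 1]

```text
time: 27.3
ee_pos: [0.6193, -0.1642, 0.2474]
orientation: [3.141, -0.001, -2.831]
wrist_force: [-1.5, 0.3, -0.1]
finger_gap: 0.0912
finger_force: 0.0
```

Run:
```python
from h import *
w=Cam("wrist");w.save("w12.png");s=manip.state();print(s["ee_pos"],np.degrees(s["orientation"])[2]);g=cv2.cvtColor(w.p,cv2.COLOR_RGB2GRAY)
u=w.pix([[.5535,-.186,.153]])[0];print(u,g[int(u[1])-60:int(u[1])+60:6,int(u[0])+20],g[int(u[1]),200:330:6])
d=cv2.Canny(g,40,100);b=np.int32(u);sub=(g<150).astype(np.uint8)
k,_=cv2.findContours(sub[:215],cv2.RETR_CCOMP,2)
for c in k:
    a=cv2.contourArea(c);x,y=c[:,0].mean(0)
    if a>300 and np.hypot(x-u[0],y-u[1])<50:
        P=w.plane(c[:,0].astype(float),.153)[:,:2].astype(np.float32)*1e3;print(a,cv2.boundingRect(c),cv2.minAreaRect(P),cv2.fitEllipse(P)[:2])
t=Cam("top");P=t.plane([(152.2,180.9)],.034)[0];print("nut top",P)
```

```text
[ 0.61921146 -0.16432365  0.24753973] -162.24686153140706
[261.91486531 110.98479726] [144 143 144 137 133 131 133 133 135 120  89  92 130 126 129 126 127 127
  61 121] [236 236 135  61 135 135 135  88  66  66  63  67  75  71 129 129 126 127
 130 231 230 200]
10945.0 (171, 31, 152, 163) ((556.7953491210938, -199.84097290039062), (112.63331604003906, 99.28529357910156), 12.404873847961426) ((553.7431640625, -186.9089813232422), (84.24459075927734, 113.40869903564453))
30283.5 (164, 6, 196, 199) ((553.0831298828125, -186.41958618164062), (135.95213317871094, 136.82220458984375), 17.797992706298828) ((553.1651611328125, -186.39654541015625), (135.8931884765625, 136.45997619628906))
nut top [0.59048851 0.27205526 0.034     ]
```

View pics/w12.png

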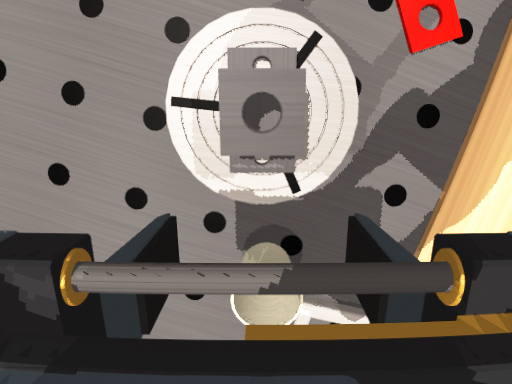

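servo_tool:
  motion:
    - [-0.0143, 0.038, 0, 0, 1]
    - [-0.0158, 0.0426, 0, 0, 1]
    - [-0.0158, 0.0426, 0, 0, 1]
    - [-0.0158, 0.0426, 0, 0, 1]
    - [-0.0158, 0.0426, 0, 0, 1]
    - [-0.0158, 0.0426, 0, 0, 1]
    - [-0.0158, 0.0426, 0, 0, 1]
    - [-0.0158, 0.0426, 0.01, 0, 1]
    - [-0.0158, 0.0426, 0.02, 0, 1]
    - [-0.0158, 0.0426, 0.03, 0, 1]
    - [0, 0, 0.02, 0, 1]
    - [0, 0, 0, 0, 1]

```text
time: 28.6
ee_pos: [0.6382, 0.2813, 0.1671]
orientation: [-3.141, -0.005, -2.83]
wrist_force: [1.0, -0.7, -0.5]
finger_gap: 0.0913
finger_force: 0.0
```

servo_tool:
  motion:
    - [0, 0, 0, 0, 1]
    - [0, 0, 0, 0, 1]
    - [0, 0, 0, 0, 1]

```text
time: 28.9
ee_pos: [0.6409, 0.2805, 0.1716]
orientation: [-3.142, 0.002, -2.833]
wrist_force: [-0.2, 0.0, 1.1]
finger_gap: 0.0912
finger_force: 0.0
```

```bash
cat >> h.py <<'E'
def nut(c,guess,z):
    u=c.pix([[*guess,z]])[0];hsv=cv2.cvtColor(c.p,cv2.COLOR_RGB2HSV);m=(hsv[...,1]<75);m[262:]=0
    bs,l=blobs(m,150,9000);b=min(bs,key=lambda b:np.hypot(*(b[1]-u)));print("pred",u.round(1),"blob",b[1].round(1),b[2])
    k,_=cv2.findContours((l==b[0]).astype(np.uint8),cv2.RETR_CCOMP,cv2.CHAIN_APPROX_NONE)
    k=sorted(k,key=cv2.contourArea)[::-1]
    for q in k[:2]:
        P=c.plane(q[:,0].astype(float),z)[:,:2].astype(np.float32)*1e3;ce,r=cv2.minEnclosingCircle(P);print("circ",np.round(ce,1),round(r,1),"ell",np.round(cv2.fitEllipse(P)[0],1))
        if q is k[0]:
            h=cv2.convexHull(P)[:,0];w=[]
            for a in np.arange(0,180,1.):
                n=np.array([np.cos(np.radians(a)),np.sin(np.radians(a))]);s=h@n;w.append(s.max()-s.min())
            w=np.array(w);tot=w[:60]+w[60:120]+w[120:];a=tot.argmin();print("flat normal deg (mod 60)",a,"widths",w[[a,a+60,a+120]].round(1))
E
python3 - <<'E'
from h import *
w=Cam("wrist");print(manip.state()["ee_pos"],manip.state()["qd"].round(3)[:3]);nut(w,(.590,.270),.034)
E
```

```text
[0.64079876 0.28061443 0.17140178] [0.004 0.004 0.004]
pred [269.5 131.4] blob [270.3 135.6] [ 247  113   48   46 1093]
circ [593.  271.7] 19.9 ell [593.  271.7]
flat normal deg (mod 60) 28 widths [35.9 35.2 35.4]
circ [592.  271.3] 11.2 ell [592.1 271.3]
```

servo_tool:
  motion:
    - [0, 0, 0, 6.6, 1]
    - [0, 0, 0, 6.6, 1]
    - [0, 0, 0, 6.6, 1]
    - [0.024, -0.0054, 0.02, 0, 1]
    - [0.0238, -0.0055, 0.03, 0, 1]
    - [0, 0, 0.03, 0, 1]
    - [0, 0, 0, 0, 1]
    - [0, 0, 0, 0, 1]
    - [0, 0, 0, 0, 1]
    - [0, 0, 0, 0, 1]

```text
time: 29.95
ee_pos: [0.5933, 0.2723, 0.0917]
orientation: [3.141, 0.003, 3.106]
wrist_force: [0.3, -0.2, 0.4]
finger_gap: 0.0911
finger_force: 0.0
```

Run:
```python
from h import *
for i in range(2):
    w=Cam("wrist");s=manip.state();print(s["ee_pos"],np.degrees(s["orientation"]));nut(w,(.5927,.2716),.034)
```

```text
[0.59298243 0.27228558 0.09142678] [1.79952828e+02 1.19176613e-01 1.77970051e+02]
pred [261.8 221.3] blob [262.5 217.9] [ 235  185   56   66 2327]
circ [590.7 272.4] 22.0 ell [590.7 272.1]
flat normal deg (mod 60) 27 widths [39.5 35.2 39.3]
circ [588.5 272.2] 10.5 ell [589.1 272.1]
[0.59277137 0.27220519 0.09114758] [1.79963107e+02 9.49177398e-02 1.77968908e+02]
pred [261.9 221.9] blob [262.7 218.5] [ 235  185   56   67 2332]
circ [590.7 272.4] 22.3 ell [590.7 272.2]
flat normal deg (mod 60) 27 widths [39.4 35.2 39.3]
circ [588.4 272.2] 10.5 ell [589.1 272.1]
```

servo_tool:
  motion:
    - [0, 0, 0.025, 0, 1]
    - [0, 0, 0.02, 0, 1]
    - [0, 0, 0.007, 0, 1]
    - [0, 0, 0, 0, 1]
    - [0, 0, 0, 0, 1]
    - [0, 0, 0, 0, 1]
    - [0, 0, 0, 0, 1]

```text
time: 30.75
ee_pos: [0.5925, 0.2722, 0.039]
orientation: [3.141, 0.001, 3.106]
wrist_force: [-0.3, -0.3, -0.5]
finger_gap: 0.0913
finger_force: 0.0
```

servo_tool:
  motion:
    - [0, 0, 0, 0, 0]
    - [0, 0, 0, 0, 0]
    - [0, 0, 0, 0, 0]
    - [0, 0, 0, 0, 0]
    - [0, 0, 0, 0, 0]
    - [0, 0, 0, 0, 0]
    - [0, 0, 0, 0, 0]
    - [0, 0, 0, 0, 0]

```text
time: 31.55
ee_pos: [0.592, 0.2721, 0.038]
orientation: [3.142, -0.0, 3.106]
wrist_force: [-0.3, -0.1, -0.5]
finger_gap: 0.0359
finger_force: 30.0
```

servo_tool:
  motion:
    - [0, 0, -0.02, 0, 0]
    - [0, 0, -0.045, 0, 0]
    - [0, 0, -0.047, 0, 0]
    - [0, 0, -0.047, 0, 0]
    - [0, 0, -0.047, 0, 0]
    - [-0.004, -0.038, -0.004, 0, 0]
    - [-0.0045, -0.046, 0, 0, 0]
    - [-0.0045, -0.046, 0, 0, 0]
    - [-0.0045, -0.046, 0, 0, 0]
    - [-0.0045, -0.046, 0, 0, 0]
    - [-0.0045, -0.046, 0, 0, 0]
    - [-0.0045, -0.046, 0, 0, 0]

```text
time: 32.75
ee_pos: [0.6116, -0.0447, 0.2481]
orientation: [-3.142, -0.0, 3.106]
wrist_force: [0.7, 0.4, -1.7]
finger_gap: 0.0357
finger_force: 30.0
```

servo_tool:
  motion:
    - [-0.0045, -0.046, 0, 0, 0]
    - [-0.0045, -0.046, 0, 0, 0]
    - [-0.0045, -0.046, 0, 0, 0]
    - [-0.003, -0.0066, 0, 0, 0]
    - [0, 0, 0, 0, 0]
    - [0, 0, 0, 0, 0]
    - [0, 0, 0, 0, 0]
    - [0, 0, 0, 0, 0]
    - [0, 0, 0, 0, 0]

```text
time: 33.65
ee_pos: [0.6233, -0.1871, 0.2482]
orientation: [3.142, 0.0, 3.107]
wrist_force: [-0.4, -0.3, -1.4]
finger_gap: 0.036
finger_force: 30.0
```

Run:
```python
from h import *
for i in range(2):manip.read_camera("side")
w=Cam("wrist");w.save("w13.png");s=manip.state();p=s["ee_pos"];print(p,np.degrees(s["orientation"]),s["finger_gap"]);g=cv2.cvtColor(w.p,cv2.COLOR_RGB2GRAY)
u=w.pix([[.5535,-.186,.153]])[0];b=np.int32(u);print(u)
# cap corners: lines in edge picture; cap edges via gradient scan along tool axes from centre
y=s["orientation"][2];base=np.radians(17.8)
sm=cv2.GaussianBlur(g,(3,3),0).astype(np.float32)
for name,a in(("bx",base),("by",base+np.pi/2)):
    n=np.array([np.cos(a),np.sin(a)]);t=np.array([-n[1],n[0]])
    for sgn in(1,-1):
        es=[]
        for o in(-.022,-.018,.018,.022):
            r=np.arange(.024,.036,.0004);X=np.c_[np.array([.5535,-.186])+sgn*r[:,None]*n+o*t,np.full(len(r),.153)]
            q=w.pix(X).astype(np.float32);v=cv2.remap(sm,q[:,0],q[:,1],cv2.INTER_LINEAR)[:,0];d=np.abs(np.diff(v));es.append((round(float(r[d.argmax()])*1e3,1),int(d.max())))
        print(name,sgn,es)
# nut in hand: column below tcp
c=w.pix([[*p[:2],p[2]-.004]])[0];print("tcp pix",c,g[180:262:3,int(c[0])])
q=dark(w,u,(50,3000),v=100,win=22);print("hole",q,w.plane([q],.153))
```

```text
[ 0.62332905 -0.18759683  0.24813909] [-1.79999330e+02  3.28558995e-03  1.78001032e+02] 0.035808199196828316
[261.66481641 109.68077898]
bx 1 [(31.6, 1), (28.4, 1), (30.8, 12), (31.2, 13)]
bx -1 [(35.2, 1), (24.4, 1), (28.8, 1), (28.4, 1)]
by 1 [(32.8, 21), (32.8, 27), (29.6, 23), (29.2, 25)]
by -1 [(30.0, 22), (30.0, 22), (30.0, 23), (29.6, 23)]
tcp pix [262.85399585 258.64788192] [181 183 180 158 184 181 181 185  85  85 102 100 101 100 117 130 129 127
  91  67 120 141 142 144 141 141 138 142]
hole [257.74777778 108.59222222] [[ 0.55266302 -0.18870702  0.153     ]]
```

Run:
```python
from h import *
w=Cam("wrist");s=manip.state();p=s["ee_pos"];g=cv2.cvtColor(w.p,cv2.COLOR_RGB2GRAY);sm=cv2.GaussianBlur(g,(3,3),0).astype(np.float32)
c0=np.array([.5537,-.186]);pts=[]
for a in np.arange(0,2*np.pi,np.pi/36):
    r=np.arange(.009,.017,.0003);n=np.array([np.cos(a),np.sin(a)]);q=w.pix(np.c_[c0+r[:,None]*n,np.full(len(r),.153)]).astype(np.float32)
    v=cv2.remap(sm,q[:,0],q[:,1],cv2.INTER_LINEAR)[:,0];d=np.diff(v)
    if d.max()>5: pts.append(c0+r[d.argmax()]*n)
P=np.array(pts)
for _ in range(4):
    q=np.linalg.lstsq(np.c_[2*P,np.ones(len(P))],(P**2).sum(1),rcond=None)[0];R=np.sqrt(q[2]+q[:2]@q[:2]);e=np.hypot(*(P-q[:2]).T)-R;P=P[np.abs(e)<max(2*e.std(),3e-4)]
print("hole",q[:2],R,len(P),e.std(),intool([*q[:2],.153]))
y=s["orientation"][2];ex=np.array([np.cos(y),np.sin(y)]);ey=np.array([np.sin(y),-np.cos(y)])
for o in(-.002,.002):
    x=np.arange(.032,.004,-.001);q=w.pix(np.c_[p[:2]+x[:,None]*ex+o*ey,np.full(len(x),p[2]-.004)]).astype(np.float32)
    print([(round(a*1e3),int(b)) for a,b in zip(x,cv2.remap(sm,q[:,0],q[:,1],cv2.INTER_LINEAR)[:,0])])
x=np.arange(-.025,.0255,.001);q=w.pix(np.c_[p[:2]+.013*ex+x[:,None]*ey,np.full(len(x),p[2]-.004)]).astype(np.float32);print(cv2.remap(sm,q[:,0],q[:,1],cv2.INTER_LINEAR)[:,0].astype(int))
cv2.imwrite("pics/w13c.png",g[180:262,200:330])
```

```text
hole [ 0.55456627 -0.18575683] 0.013934433215273467 61 0.00018201397642439072 [ 0.0687529  -0.00046279  0.0951048 ]
[(32, 182), (31, 181), (30, 182), (29, 159), (28, 94), (27, 83), (26, 84), (25, 92), (24, 100), (23, 100), (22, 100), (21, 100), (20, 101), (19, 107), (18, 123), (17, 126), (16, 126), (15, 126), (14, 126), (13, 123), (12, 91), (11, 65), (10, 92), (9, 135), (8, 141), (7, 142), (6, 143), (5, 144)]
[(32, 180), (31, 181), (30, 182), (29, 156), (28, 91), (27, 83), (26, 84), (25, 86), (24, 98), (23, 101), (22, 102), (21, 102), (20, 102), (19, 102), (18, 117), (17, 128), (16, 128), (15, 126), (14, 126), (13, 128), (12, 114), (11, 76), (10, 91), (9, 134), (8, 141), (7, 142), (6, 143), (5, 143)]
[ 55  54  42  24  23  22  21  25  73  99 101 102 104 112 123 128 127 125
 129 128 127 128 125 123 109 104 123 128 128 128 129 128 127 126 124 121
 115 105 102 101  99  72  25  21  22  23  24  41  53  55  55]
```

servo_tool:
  motion:
    - [0.034, 0, 0, 0, 0]
    - [0.0346, 0, 0, 0, 0]
    - [0, 0, 0.025, 0, 0]
    - [0, 0, 0.025, 0, 0]
    - [0, 0, 0.01, 0, 0]
    - [0, 0, 0, 0, 0]
    - [0, 0, 0, 0, 0]
    - [0, 0, 0, 0, 0]
    - [0, 0, 0, 0, 0]

```text
time: 34.75
ee_pos: [0.5552, -0.1857, 0.1889]
orientation: [-3.141, 0.001, 3.106]
wrist_force: [-0.2, 0.9, -0.3]
finger_gap: 0.0359
finger_force: 30.0
```

Run:
```python
from h import *
for i in range(3): manip.read_camera("side")
s=manip.state();print(s["ee_pos"],np.degrees(s["orientation"]),s["wrist_force"]);go(.5545,-.1853,.179,178)
```

```text
[ 0.55493812 -0.18560596  0.18850537] [-1.79984170e+02  3.71364796e-02  1.77976861e+02] [-0.1194684 -0.0324889 -1.3014664]
turn -0.02  then x 0.0004 y 0.0003 z 0.0095 j6 -1.96
```

servo_tool:
  motion:
    - [0, 0.0003, 0.004, 0, 0]
    - [0, 0, 0.003, 0, 0]
    - [0, 0, 0.001, 0, 0]
    - [0, 0, 0, 0, 0]
    - [0, 0, 0, 0, 0]
    - [0, 0, 0, 0, 0]

```text
time: 35.5
ee_pos: [0.5548, -0.1852, 0.1801]
orientation: [-3.142, 0.0, 3.106]
wrist_force: [-0.1, 0.1, -0.9]
finger_gap: 0.0359
finger_force: 30.0
```

servo_tool:
  motion:
    - [0, 0, 0.0007, 0, 0]
    - [0, 0, 0, 0, 0]
    - [0, 0, 0, 0, 0]

```text
time: 35.8
ee_pos: [0.5547, -0.1853, 0.1794]
orientation: [-3.142, -0.0, 3.106]
wrist_force: [0.1, 0.3, -1.7]
finger_gap: 0.0357
finger_force: 30.0
```

servo_tool:
  motion:
    - [0, 0, 0.0005, 0, 0]
    - [0, 0, 0, 0, 0]
    - [0, 0, 0, 0, 0]

```text
time: 36.1
ee_pos: [0.5548, -0.1853, 0.179]
orientation: [-3.141, 0.0, 3.106]
wrist_force: [-1.7, 1.1, 2.1]
finger_gap: 0.036
finger_force: 30.0
```

servo_tool:
  motion:
    - [0, 0, 0.0004, 0, 0]
    - [0, 0, 0, 0, 0]
    - [0, 0, 0, 0, 0]

```text
time: 36.4
ee_pos: [0.5549, -0.1853, 0.179]
orientation: [-3.141, 0.001, 3.106]
wrist_force: [-2.1, 0.9, 9.0]
finger_gap: 0.0361
finger_force: 30.0
```

Contact; release and check from a retreated view.

servo_tool:
  motion:
    - [0, 0, -0.0004, 0, 0]
    - [0, 0, 0, 0, 0.55]
    - [0, 0, 0, 0, 0.75]
    - [0, 0, 0, 0, 1]
    - [0, 0, 0, 0, 1]
    - [0, 0, 0, 0, 1]
    - [0, 0, -0.02, 0, 1]
    - [0, 0, -0.04, 0, 1]
    - [-0.035, 0, 0, 0, 1]
    - [-0.035, 0, 0, 0, 1]
    - [0, 0, 0, 0, 1]
    - [0, 0, 0, 0, 1]

```text
time: 37.6
ee_pos: [0.6248, -0.1875, 0.2383]
orientation: [3.141, -0.001, 3.107]
wrist_force: [0.0, -0.3, -0.1]
finger_gap: 0.0911
finger_force: 0.0
```

Run:
```python
from h import *
for i in range(4):manip.read_camera("side")
w=Cam("wrist");s=manip.state();p=s["ee_pos"];print(p);g=cv2.cvtColor(w.p,cv2.COLOR_RGB2GRAY);sm=cv2.GaussianBlur(g,(3,3),0).astype(np.float32)
def ring(c0,z,r0,r1,sgn):
    pts=[]
    for a in np.arange(0,2*np.pi,np.pi/36):
        r=np.arange(r0,r1,.0003);n=np.array([np.cos(a),np.sin(a)]);q=w.pix(np.c_[c0+r[:,None]*n,np.full(len(r),z)]).astype(np.float32)
        d=sgn*np.diff(cv2.remap(sm,q[:,0],q[:,1],cv2.INTER_LINEAR)[:,0])
        if d.max()>5: pts.append(c0+r[d.argmax()]*n)
    P=np.array(pts)
    for _ in range(6):
        q=np.linalg.lstsq(np.c_[2*P,np.ones(len(P))],(P**2).sum(1),rcond=None)[0];R=np.sqrt(q[2]+q[:2]@q[:2]);e=np.hypot(*(P-q[:2]).T)-R;P=P[np.abs(e)<max(2*e.std(),3e-4)]
    print(z,q[:2].round(4),R.round(4),len(P),e.std().round(5))
c0=np.array([.5545,-.186])
ring(c0,.175,.008,.015,1);ring(c0,.175,.0155,.022,-1)
# cap edges
for name,a in(("bx",np.radians(17.8)),("by",np.radians(107.8))):
    n=np.array([np.cos(a),np.sin(a)]);t=np.array([-n[1],n[0]])
    for sg in(1,-1):
        es=[]
        for o in(-.024,-.02,.02,.024):
            r=np.arange(.026,.035,.0003);q=w.pix(np.c_[c0+sg*r[:,None]*n+o*t,np.full(len(r),.153)]).astype(np.float32);d=np.abs(np.diff(cv2.remap(sm,q[:,0],q[:,1],cv2.INTER_LINEAR)[:,0]));es.append((round(float(r[d.argmax()])*1e3,1),int(d.max())))
        print(name,sg,es)
# depth check of stack top heights from the top camera
t=Cam("top")
for X in([.5545+.015,-.1855,.175],[.5545-.015,-.1855,.175],[.5545,-.1605,.153]):
    u=np.int32(t.pix([X])[0].round());D=t.d[u[1],u[0]];r=t.rays([u])[0];print((t.c+r*D).round(3))
```

```text
[ 0.62404692 -0.18773362  0.23902675]
0.175 [ 0.5559 -0.186 ] 0.0125 69 0.00059
0.175 [ 0.5559 -0.1861] 0.0185 70 0.00073
bx 1 [(29.6, 17), (32.6, 4), (32.6, 10), (34.4, 3)]
bx -1 [(29.3, 17), (29.9, 0), (29.9, 1), (29.9, 16)]
by 1 [(32.3, 21), (32.9, 15), (29.9, 20), (29.9, 20)]
by -1 [(29.6, 20), (29.6, 17), (29.9, 18), (29.6, 20)]
[ 0.493 -0.074  0.661]
[ 0.482 -0.078  0.645]
[ 0.485 -0.062  0.659]
```

servo_tool:
  motion:
    - [0.035, 0, 0, 0, 1]
    - [0.0345, 0, 0, 0, 1]
    - [0, 0, 0.02, 0, 1]
    - [0, 0, 0.025, 0, 1]
    - [0, 0, 0.01, 0, 1]
    - [0, 0, 0, 0, 1]
    - [0, 0, 0, 0, 1]
    - [0, 0, 0, 0, 1]
    - [0, 0, 0, 0, 1]

```text
time: 38.8
ee_pos: [0.5557, -0.1854, 0.1847]
orientation: [-3.141, 0.001, 3.106]
wrist_force: [0.8, 0.2, 0.1]
finger_gap: 0.0913
finger_force: 0.0
```

servo_tool:
  motion:
    - [0, 0, 0, 0, 1]
    - [0, 0, 0, 0, 1]

```text
time: 39.0
ee_pos: [0.5554, -0.1853, 0.1842]
orientation: [-3.141, 0.0, 3.106]
wrist_force: [0.1, 0.1, 0.1]
finger_gap: 0.0913
finger_force: 0.0
```

servo_tool:
  motion:
    - [0, 0, 0.002, 0, 1]
    - [0, 0, 0, 0, 1]
    - [0, 0, 0, 0, 1]
    - [0, 0, 0, 0, 0]
    - [0, 0, 0, 0, 0]
    - [0, 0, 0, 0, 0]
    - [0, 0, 0, 0, 0]
    - [0, 0, 0, 0, 0]
    - [0, 0, 0, 0, 0]
    - [0, 0, 0, 0, 0]

```text
time: 40.0
ee_pos: [0.5552, -0.1852, 0.1819]
orientation: [3.142, -0.0, 3.106]
wrist_force: [-0.5, 0.4, -0.4]
finger_gap: 0.0385
finger_force: 0.0
```

servo_tool:
  motion:
    - [0, 0, -0.002, 0, 0]
    - [0, 0, 0, 0, 0]
    - [0.0012, 0, 0, 0, 0]
    - [0, 0, 0, 0, 0]
    - [0, 0, 0.0015, 0, 0]
    - [0, 0, 0, 0, 0]
    - [0, 0, 0, 0, 0]

```text
time: 40.7
ee_pos: [0.554, -0.1852, 0.1823]
orientation: [3.142, -0.0, 3.106]
wrist_force: [0.8, -1.1, -0.9]
finger_gap: 0.0362
finger_force: 30.0
```

servo_tool:
  motion:
    - [0, 0, 0.0005, 0, 0]
    - [0, 0, 0, 0, 0]
    - [0, 0, 0, 0, 0]

```text
time: 41.0
ee_pos: [0.5541, -0.1852, 0.1821]
orientation: [-3.142, 0.0, 3.106]
wrist_force: [-1.2, 1.0, 4.1]
finger_gap: 0.036
finger_force: 30.0
```

servo_tool:
  motion:
    - [0, 0, 0.0004, 0, 0]
    - [0, 0, 0, 0, 0]
    - [0, 0, 0, 0, 0]

```text
time: 41.3
ee_pos: [0.5542, -0.1852, 0.182]
orientation: [-3.141, 0.001, 3.106]
wrist_force: [-2.0, 1.7, 10.1]
finger_gap: 0.0359
finger_force: 30.0
```

servo_tool:
  motion:
    - [0, 0, -0.0004, 0, 0]
    - [0, 0, 0, 0, 0.55]
    - [0, 0, 0, 0, 0.75]
    - [0, 0, 0, 0, 1]
    - [0, 0, 0, 0, 1]
    - [0, 0, 0, 0, 1]
    - [0, 0, -0.02, 0, 1]
    - [0, 0, -0.04, 0, 1]
    - [-0.035, 0, 0, 0, 1]
    - [-0.035, 0, 0, 0, 1]
    - [0, 0, 0, 0, 1]
    - [0, 0, 0, 0, 1]

```text
time: 42.5
ee_pos: [0.6241, -0.1875, 0.2413]
orientation: [3.141, -0.001, 3.107]
wrist_force: [-0.4, 0.3, 0.1]
finger_gap: 0.091
finger_force: 0.0
```

Run:
```python
from h import *
for i in range(6):manip.read_camera("side")
w=Cam("wrist");s=manip.state();print(s["ee_pos"]);g=cv2.cvtColor(w.p,cv2.COLOR_RGB2GRAY);sm=cv2.GaussianBlur(g,(3,3),0).astype(np.float32)
def ring(c0,z,r0,r1,sgn):
    pts=[]
    for a in np.arange(0,2*np.pi,np.pi/36):
        r=np.arange(r0,r1,.0003);n=np.array([np.cos(a),np.sin(a)]);q=w.pix(np.c_[c0+r[:,None]*n,np.full(len(r),z)]).astype(np.float32)
        d=sgn*np.diff(cv2.remap(sm,q[:,0],q[:,1],cv2.INTER_LINEAR)[:,0])
        if d.max()>5: pts.append(c0+r[d.argmax()]*n)
    P=np.array(pts)
    for _ in range(6):
        q=np.linalg.lstsq(np.c_[2*P,np.ones(len(P))],(P**2).sum(1),rcond=None)[0];R=np.sqrt(q[2]+q[:2]@q[:2]);e=np.hypot(*(P-q[:2]).T)-R;P=P[np.abs(e)<max(2*e.std(),3e-4)]
    print(z,q[:2].round(4),R.round(4),len(P),e.std().round(5))
c0=np.array([.5547,-.186])
ring(c0,.175,.008,.015,1);ring(c0,.175,.0155,.022,-1)
for name,a in(("bx",np.radians(17.8)),("by",np.radians(107.8))):
    n=np.array([np.cos(a),np.sin(a)]);t=np.array([-n[1],n[0]])
    for sg in(1,-1):
        es=[]
        for o in(-.024,-.02,.02,.024):
            r=np.arange(.026,.035,.0003);q=w.pix(np.c_[c0+sg*r[:,None]*n+o*t,np.full(len(r),.153)]).astype(np.float32);d=np.abs(np.diff(cv2.remap(sm,q[:,0],q[:,1],cv2.INTER_LINEAR)[:,0]));es.append((round(float(r[d.argmax()])*1e3,1),int(d.max())))
        print(name,sg,es)
sd=Cam("side");t=Cam("top")
for n in("top0","side0"):  # undisturbed objects: compare masks
    z=np.load("pics/%s.npz"%n)["p"];c=t if n[0]=="t" else sd
    for nm,lo,hi in(("yellow",(22,150,100),(35,255,255)),("red",(0,170,100),(6,255,255))):
        print(n,nm,[np.argwhere(cv2.inRange(cv2.cvtColor(x,cv2.COLOR_RGB2HSV),lo,hi)).mean(0).round(1).tolist() for x in(z,c.p)])
```

```text
[ 0.62359896 -0.18776478  0.24207281]
0.175 [ 0.5548 -0.186 ] 0.0126 71 0.00062
0.175 [ 0.5549 -0.186 ] 0.0185 71 0.00075
bx 1 [(29.6, 16), (31.4, 3), (29.6, 9), (34.4, 4)]
bx -1 [(29.6, 18), (29.0, 0), (30.2, 1), (29.9, 13)]
by 1 [(32.9, 19), (32.6, 17), (29.9, 21), (29.9, 21)]
by -1 [(29.3, 19), (29.6, 16), (29.6, 19), (29.9, 19)]
top0 yellow [[263.9, 337.1], [nan, nan]]
top0 red [[209.3, 250.6], [209.9, 251.0]]
side0 yellow [[164.6, 357.4], [164.8, 357.4]]
side0 red [[216.4, 259.9], [216.9, 257.8]]<stdin>:27: RuntimeWarning: Mean of empty slice.
  ret = um.true_divide(
```

```bash
python3 -c "
from cell import manip
print(manip.hand_in())"
```

```text
the job is handed in; nothing more can be done
None
```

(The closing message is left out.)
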